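# Lift a culture dish off the rack on the dish lifter and hold it level

### The job

Pick up the dish lifter by its upright green grip, slide its blade into the rack under the culture dish with the yellow medium, and raise that dish straight off the rack on the blade. Finish while still holding it there: steady and level, its underside at least 10 cm above the top of the rack, carried by the lifter alone. The gripper must never touch the dish and it must not be tipped; leave the red dish, the bottle and the jar where they are.

Things in the scene. Friction and masses are not known exactly. Their poses are not given: they have to be found in the camera images.
- lifter: Dish lifter, loose, 220 g. Flat aluminium blade 195 long, 50 wide, 4 thick, from x = -30 to x = +165 mm (tip). Origin: on the underside, below the grip; x along the blade to its tip, z up. Above the origin: steel foot (56 x 66, top at 12), stem 16 in diameter, square green grip. Starts flat on the bench, right (-y) of the rack, tip roughly to +y, towards the rack.
- lifter_grip (a point): Point to grip: on the axis of the lifter's square green grip, 110 mm above the underside. The grip is 26 x 26 (faces square to the lifter's x and y), from 80 to 132 mm above the underside. The loaded blade pulls its tip down: grip firmly (40 N is good).
- lifter_seat (a point): Point on the top face of the lifter's blade, 110 mm ahead of the grip axis and 4 mm above the underside: the middle of the dish should come to rest about here (35 mm to either side along the blade, 20 mm across it, still carries it well).
- yellow_dish: The dish to lift: a closed round culture dish 100 in diameter and 16 high, 50 to 100 g, pale with a yellow-amber top face and cream dots. One loose rigid piece. Origin: centre of its underside; z up. It lies on the two rails of one bay of the rack, not fixed.
- red_dish: The same kind of dish with a dark red top face, in the other bay of the rack (which bay is which varies). Leave it alone. Origin: centre of its underside.
- rack: Fixed rack: blue base 264 (its x) by 110 (its y), 6 thick, with two bays centred at x = -70 and +70 mm. Each bay has two white rails along the rack's y, 12 wide, 110 long, tops 45 above the bench; the channel between them is 76 wide, free from 6 to 45 mm above the bench, open at both ends. A dish lies across the rails, near the bay's middle. Origin: centre of the underside; y roughly to world +y.
- bottle: Bystander: brown bottle with a blue cap, 60 in diameter, 130 high, loose, beyond the left (+y) end of the rack. Origin: centre of its underside.
- jar: Bystander: pale jar with a red cap, 60 in diameter, 70 high, loose, beyond the left (+y) end of the rack. Origin: centre of its underside.
Not all that is in view belongs to the job. What is shaped like the lifter but pink or purple is not meant.

How it is judged:
By the outcome, as a careful person would: the job done as asked, in the order asked, and still so for the second after the job is handed in, while the arm keeps its last pose, push and grip.
It also fails if it takes over 45 s, if anything falls off the work surface, if the arm or the gripper's body presses on something with over 40 N, if the wrist force passes 120 N, or if a joint passes its speed limit or range.

### The arm

A 6-joint arm with a two-finger parallel gripper is mounted at the origin on the work surface. World frame = base frame: x ahead of the robot, y to its left, z up, the work surface at z = 0. Lengths are in mm, angles in rad, forces in N, time in s.
With the tool pointing down it reaches from about 300 to 775 mm from the base axis. Payload 14.6 kg.
Tool frame: the origin (TCP) lies on the centre line of the jaws, within the pads' length; the fingertips stand 22 mm ahead of it and the grasp point (between the pads) lies 3 mm ahead of it (manip.tcp_to_tips is the distance from the TCP to the fingertips, in mm); z points along the fingers, y is the direction in which the jaws open and shut (so a half turn about z gives the same grasp; the last joint's range is limited). The gripper opens to 94 mm and grips with 3 to 60 N. Pads are 16 mm wide; open, the fingers measure 119 mm over their backs; the gripper's body (75 mm by 177 mm) begins 78 mm behind the grasp point.
Start: joints at [1.207, 0.3, 1.521, -0, 1.321, -0.067], TCP at [160.851, 525.943, 227.446] pointing down, gripper open.
Joint ranges: [-3.03, 3.03], [-0.79, 2.21], [0.23, 2.52], [-1.04, 4.18], [0, 3.07], [-2.55, 2.55]. Speed limits (rad/s): [2.22, 2.22, 2.57, 3.14, 3.14, 3.14].

### API

Orientations are given as [roll, pitch, yaw] about the fixed x, y, z axes, in that order (R = Rz(yaw) Ry(pitch) Rx(roll)).
In Python, from cell import manip, vision, workorder gives the robot as it stands.
- The arm moves only by the tool carry_out, never from a script. Its argument "deltas" is a list of rows, each a list of 3 entries, a list of its own where there are three numbers: the shift along the tool's x, y, z in cm, then the turn about the tool's z in degrees, then the opening, from 0 (shut) to 1 (fully open). A call has 1 to 20 rows; each row shifts and turns the commanded pose from where the row before left it, along the tool's axes as they then stand; what a row does not reach is not made up. A row lasts 1/12 s, in which the tool goes at most 41.7 mm and 7.16 degrees, less where a joint would pass 70% of its speed; a pose out of reach is approached as far as the arm can. A call with a gripper value outside its range is refused whole. The fingers move at their own pace and stop on an object; "grip_force" is the grip in N (left out, the last holds). Time passes only in rows, so rows that do not move let the fingers close. It gives the time, the measured TCP pose, the force and the opening at its end, in the units of the state.
- manip.read_state(): the state, without advancing time (a new reading comes with each control period).
- vision.camera(name): name is "side" or "top" or "wrist"; returns (picture, depth): 420x560x3 uint8, red, green, blue; 420x560 float32, mm along the optical axis (not along the pixel's ray), 0 where there is no reading.
- vision.calibration(name): a dict with "mtx" (3x3 intrinsics, pixels), "eye" and "orientation" of the camera in the world. Camera axes: x right, y down, z forward; pixel columns grow to the right and rows downward; lengths in mm; the calibration is good to about 2 mm. A picture is of the moment at which its call begins: read the wrist's pose just before it. calibration takes no time and is no camera call; for the wrist camera it gives the pose at the moment of the call.
- workorder.sign_off(): hands the job in, once; it reports no verdict.
The state is a dict: "clock": time; "joints": joint angles; "qd": joint speeds; "effort": joint torques, N m; "eef_pos": TCP position; "eef_rot": TCP orientation; "wrist_force": force on the tool from outside, world axes, zero at the start; "moment": the same for the moment, N m; "finger_gap": finger opening in mm.
Only numpy, scipy, OpenCV 4.12 (cv2) and the standard library are available. Lean on these libraries where they do the work, as an engineer would, in place of code of your own. Each camera call takes 0.05 s, during which the arm holds its last target.

## Working session

There is one attempt and no reset: what is moved stays moved. The work goes in short steps, Python scripts to look and compute and a tool call to move; the robot and the scene stay as the last step left them, time stands still between calls to the robot, and variables do not carry over. Pictures are saved under pics/ and viewed, and the job is handed in when it is done.

Besides the shell and the picture viewer there is one more tool, called after ">>>" as name(argument=value, ...) on one line, values as JSON. carry_out: Moves the arm, as the interface text tells. Its arguments: {"type":"object","properties":{"deltas":{"type":"array","items":{"type":"array"}},"grip_force":{"type":"number"}},"required":["deltas"]}

```bash
mkdir -p pics; ls; python3 - <<'E'
from cell import manip, vision, workorder
import cv2,numpy as np
print(manip.read_state())
for n in ["side","top","wrist"]:
    c=vision.calibration(n); print(n,c)
    p,d=vision.camera(n); cv2.imwrite(f"pics/{n}0.png",p[:,:,::-1]); np.savez(f"pics/{n}0.npz",p=p,d=d,**{k:np.array(v) for k,v in c.items()})
E
```

```text
pics
{'clock': 0.0, 'joints': array([ 1.20740471e+00,  3.00453915e-01,  1.52159318e+00, -2.96436978e-05,
        1.32069291e+00, -6.65791377e-02]), 'qd': array([ 0.00016042,  0.00114116, -0.00036243,  0.00115657,  0.00173002,
        0.00187796]), 'effort': array([-1.68884271e-03, -5.31794322e+01, -3.52726114e+01,  7.07452185e-02,
        2.44784262e-02, -1.33059070e-04]), 'eef_pos': array([160.77315039, 525.72479658, 226.89062471]), 'eef_rot': array([-3.14044594e+00, -4.76836561e-05,  2.84478751e+00]), 'wrist_force': array([-0.25507023,  0.10731129, -0.29521393]), 'moment': array([-0.00014536, -0.0127545 ,  0.05847653]), 'finger_gap': 94.38728381682608}
side {'mtx': array([[413.94316122,   0.        , 289.35602479],
       [  0.        , 413.94316122, 209.26731231],
       [  0.        ,   0.        ,   1.        ]]), 'eye': array([-161.06734466, -824.21807036, 1026.02142515]), 'orientation': array([-2.30538523e+00,  3.56771980e-04, -7.40825076e-01])}
top {'mtx': array([[494.30101803,   0.        , 282.41566328],
       [  0.        , 494.30101803, 207.10647608],
       [  0.        ,   0.        ,   1.        ]]), 'eye': array([ 375.11885329,  -82.55973196, 1566.64162016]), 'orientation': array([-3.03057009, -0.00579528, -1.56396176])}
wrist {'mtx': array([[318.11219008,   0.        , 279.28345603],
       [  0.        , 318.11219008, 207.42532956],
       [  0.        ,   0.        ,   1.        ]]), 'eye': array([ 84.96399774, 548.87652474, 383.8922081 ]), 'orientation': array([2.86482399e+00, 1.46915422e-03, 1.27423375e+00])}
```

View pics/top0.png

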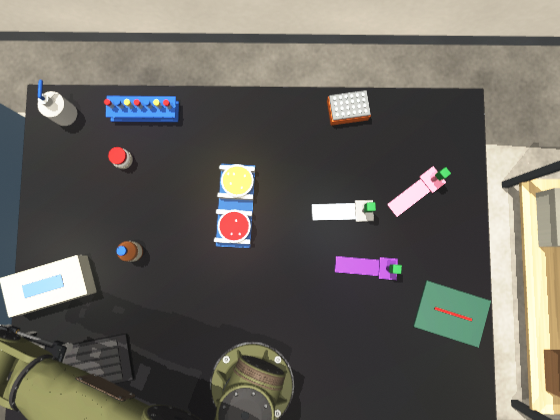

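View pics/side0.png

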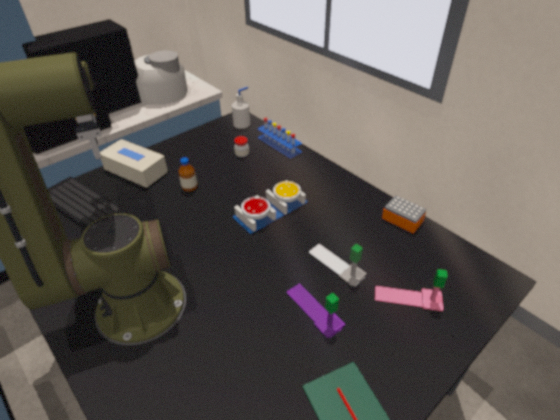

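The top view shows the grey/white lifter, with its blade at about (335,211) and its green grip at about (370,207). The yellow dish is at (237,181) in the far bay and the red dish at (234,226) in the near bay. The purple and pink lifters are decoys.

```bash
cat > h.py <<'E'
import numpy as np,cv2
from scipy.spatial.transform import Rotation as R
def ray(uv,c,z):
    uv=np.atleast_2d(uv).astype(float); K=np.array(c['mtx'])
    d=np.c_[uv,np.ones(len(uv))]@np.linalg.inv(K).T@R.from_euler('xyz',c['orientation']).as_matrix().T
    e=np.array(c['eye']); return e+d*((z-e[2])/d[:,2])[:,None]
def proj(P,c):
    q=(np.atleast_2d(P)-c['eye'])@R.from_euler('xyz',c['orientation']).as_matrix()
    q=q@np.array(c['mtx']).T; return q[:,:2]/q[:,2:]
def blobs(m,amin=15):
    n,l,s,ce=cv2.connectedComponentsWithStats(m.astype(np.uint8)); return [(ce[i],s[i],l==i) for i in range(1,n) if s[i,4]>=amin]
E
python3 - <<'E'
from h import *
def load(n): return np.load(f"pics/{n}0.npz")
for n in ["top","side"]:
    c=load(n); p=c['p']; hsv=cv2.cvtColor(p,cv2.COLOR_RGB2HSV); H,S,V=[hsv[:,:,i].astype(int) for i in range(3)]
    ms={'yellow':((H>20)&(H<33)&(S>120)&(V>120),61),'red':(((H<8)|(H>172))&(S>140)&(V>100),61),'green':((H>50)&(H<75)&(S>150)&(V>60),132),'white':((S<40)&(V>150),4),'blue':((H>100)&(H<115)&(S>120)&(V>60),6)}
    for k,(m,z) in ms.items():
        for ce,s,mm in blobs(m):
            P=ray(ce,c,z)[0]
            if not(250<P[0]<800 and -500<P[1]<450): continue
            vv,uu=np.nonzero(mm); rect=cv2.minAreaRect(np.c_[uu,vv].astype(np.float32)); bx=ray(cv2.boxPoints(rect),c,z)
            print(n,k,ce.round(1),s[:],P.round(0),'box',bx[:,:2].round(0).tolist(),'depth',np.median(c['d'][mm]).round(0))
c=load("top");p=c['p']
cv2.imwrite("pics/topcrop.png",cv2.resize(p[140:260,205:405,::-1],None,fx=4,fy=4,interpolation=cv2.INTER_NEAREST))
c=load("side");p=c['p']
cv2.imwrite("pics/sidecrop.png",cv2.resize(p[165:300,225:385,::-1],None,fx=4,fy=4,interpolation=cv2.INTER_NEAREST))
E
```

```text
top red [116.6 155. ] [108 147  18  17 245] [701. 424.  61.] box [[726.0, 452.0], [727.0, 399.0], [677.0, 397.0], [676.0, 450.0]] depth 1523.0
top red [233.4 225.4] [220 212  28  28 592] [486.  59.  61.] box [[527.0, 101.0], [527.0, 18.0], [445.0, 17.0], [444.0, 99.0]] depth 1509.0
top white [123.7 161.1] [114 149  15  19  63] [694. 420.   4.] box [[682.0, 452.0], [734.0, 420.0], [714.0, 391.0], [663.0, 422.0]] depth 1549.0
top white [236.  183.1] [217 164  38  35 387] [625.  58.   4.] box [[582.0, 119.0], [692.0, 113.0], [685.0, 1.0], [574.0, 7.0]] depth 1534.0
top white [408.3 197.5] [388 180  41  36 605] [ 583. -492.    4.] box [[561.0, -425.0], [643.0, -532.0], [605.0, -561.0], [522.0, -454.0]] depth 1580.0
top white [341.6 211.2] [312 200  62  22 989] [ 538. -279.    4.] box [[573.0, -185.0], [574.0, -379.0], [507.0, -378.0], [506.0, -185.0]] depth 1573.0
top white [233.1 227.2] [214 209  38  35 379] [484.  65.   4.] box [[438.0, 125.0], [543.0, 120.0], [536.0, 8.0], [431.0, 14.0]] depth 1518.0
top blue [221.4 189. ] [220 183   6  10  25] [606. 104.   6.] box [[619.0, 120.0], [6
[... 2375 characters left out ...]
 [359.5 273.6] [357 269   7  10  46] [ 561. -360.    4.] box [[570.0, -343.0], [584.0, -356.0], [556.0, -379.0], [542.0, -367.0]] depth 1290.0
side blue [292.7 206.3] [288 202  13  11  75] [621.  13.   6.] box [[597.0, 31.0], [658.0, 33.0], [646.0, 0.0], [586.0, -1.0]] depth 1536.0
side blue [279. 214.] [277 210   7   8  34] [556.  16.   6.] box [[540.0, 9.0], [565.0, 37.0], [581.0, 22.0], [556.0, -6.0]] depth 1504.0
side blue [242.1 224.5] [233 215  21  19  89] [424.  63.   6.] box [[418.0, 120.0], [433.0, 126.0], [429.0, 8.0], [415.0, 3.0]] depth 1465.0
side blue [261.8 223.1] [257 218  14  12  93] [480.  22.   6.] box [[462.0, 47.0], [520.0, 41.0], [505.0, 2.0], [447.0, 8.0]] depth 1469.0
```

View pics/topcrop.png

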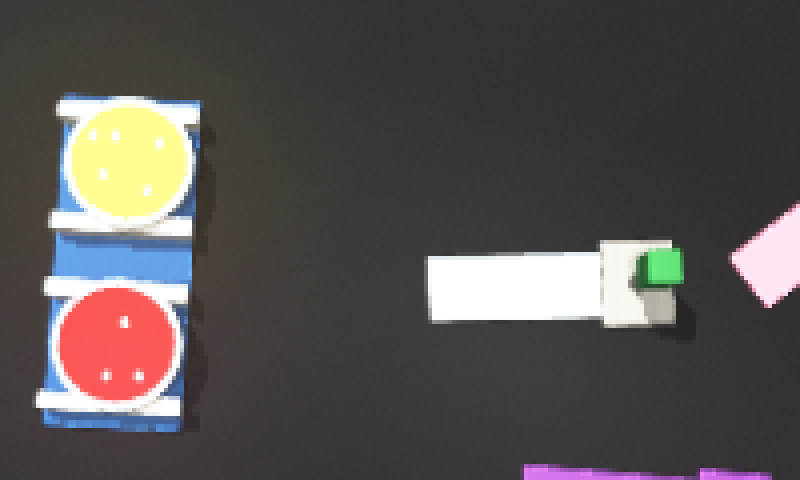

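View pics/sidecrop.png

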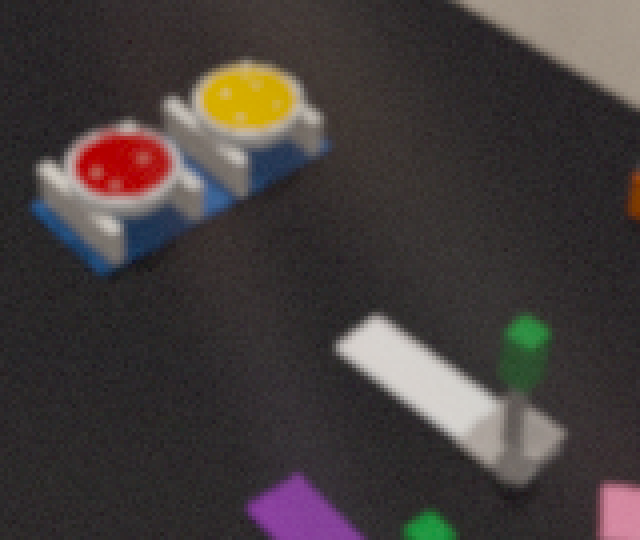

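```bash
python3 - <<'E'
from h import *
c=np.load("pics/top0.npz"); s=np.load("pics/side0.npz")
T=lambda a:np.array(a,float)/4-.4+[205,140]
S=lambda a:np.array(a,float)/4-.4+[225,165]
print('blade tip',ray(T([[427,257],[430,322]]),c,4).round(1)[:,:2])
print('blade foot end',ray(T([[600,252],[600,320]]),c,4).round(1)[:,:2])
print('foot',ray(T([[600,241],[673,241],[676,326],[601,327]]),c,12).round(1)[:,:2])
print('green top',ray(T([[650,248],[683,249],[683,284],[650,284]]),c,132).round(1)[:,:2])
print('base',ray(T([[64,94],[200,100],[182,431],[43,424]]),c,6).round(1)[:,:2])
print('rails yellow top-z45',ray(T([[57,107],[200,109],[49,220],[193,230],[57,100],[200,102]]),c,45).round(1)[:,:2])
print('S tip',ray(S([[377,313],[336,346]]),s,4).round(1)[:,:2])
print('S green top',ray(S([[527,314],[550,330],[529,348],[506,334]]),s,132).round(1)[:,:2])
print('S foot', ray(S([[567,432],[515,490]]),s,6).round(1)[:,:2])
p=c['p']; hsv=cv2.cvtColor(p,cv2.COLOR_RGB2HSV)
H,Sa,V=[hsv[:,:,i].astype(int) for i in range(3)]
m=(H>20)&(H<40)&(Sa>80)&(V>120); m[:150]=0;m[260:]=0
for ce,st,mm in blobs(m): print(ce,st,ray(ce,c,61))
m=(H>40)&(H<80)&(Sa>80)
for ce,st,mm in blobs(m): print('g',ce,st,ray(ce,c,125))
E
```

```text
blade tip [[ 560.5 -182.5]
 [ 508.6 -184.9]]
blade foot end [[ 565.6 -320.4]
 [ 511.2 -319.9]]
foot [[ 573.4 -319.2]
 [ 573.8 -377.2]
 [ 506.2 -378.7]
 [ 505.  -319.4]]
green top [[ 553.2 -337.5]
 [ 552.6 -361.7]
 [ 526.9 -361.3]
 [ 526.7 -337.2]]
base [[ 6.897e+02  1.088e+02]
 [ 6.856e+02 -3.000e-01]
 [ 4.210e+02  1.040e+01]
 [ 4.257e+02  1.198e+02]]
rails yellow top-z45 [[671.4 109.2]
 [670.7  -2.4]
 [582.3 113.6]
 [575.4   1.7]
 [677.  109.3]
 [676.3  -2.4]]
S tip [[ 561.6 -181.3]
 [ 509.8 -184.6]]
S green top [[ 552.1 -337.3]
 [ 552.3 -359.2]
 [ 527.5 -360.4]
 [ 525.5 -340.1]]
S foot [[ 578.9 -373.2]
 [ 506.  -382.8]]
[236.7        180.04137931] [223 167  28  27 580] [[625.90516834  51.33307997  61.        ]]
[526.05714286 185.31428571] [522 182   7   9  35] [[ 616.38890712 -842.2711663    61.        ]]
g [442.88976378 173.24409449] [435 167  16  13 127] [[ 640.39663332 -564.58609186  125.        ]]
g [369.6952381  206.66666667] [364 202  12  10 105] [[ 539.1088577  -346.22800352  125.        ]]
g [395.33928571 268.66071429] [389 264  13  10 112] [[ 358.83716497 -418.32208767  125.        ]]
g [451.71469466 313.4764631 ] [ 413  281   78   67 3144] [[ 232.20180049 -578.05161123  125.        ]]
```

>>> carry_out(deltas=[[[-1.5, -1.8, 0], 0, 1], [[-2.57, -3.02, 0], 0, 1], [[-2.57, -3.02, 0], 0, 1], [[-2.57, -3.02, 0], 0, 1], [[-2.57, -3.02, 0], 0, 1], [[-2.57, -3.02, 0], 0, 1], [[-2.57, -3.02, 0], 0, 1], [[-2.57, -3.02, 0], 0, 1], [[-2.57, -3.02, 0], 0, 1], [[-2.57, -3.02, 0], 0, 1], [[-2.57, -3.02, 0], 0, 1], [[-2.57, -3.02, 0], 0, 1], [[-2.57, -3.02, 0], 0, 1], [[-2.57, -3.02, 0], 0, 1], [[-2.57, -3.02, 0], 0, 1], [[-2.57, -3.02, 0], 0, 1], [[-2.57, -3.02, 0], 0, 1], [[-2.57, -3.02, 0], 0, 1], [[-2.57, -3.02, 0], 0, 1], [[-2.57, -3.02, 0], 0, 1]], grip_force=40)

```text
clock: 1.82
eef_pos: [469.3, -189.3, 227.2]
eef_rot: [3.142, -0.0, 2.844]
wrist_force: [-0.7, 1.7, 1.0]
finger_gap: 93.9
```

>>> carry_out(deltas=[[[-2.5, -2.9, 0], 0, 1], [[-2.5, -2.9, 0], 0, 1], [[-2.5, -2.9, 0], 0, 1], [[-2.3, -2.7, 0], 0, 1], [[-1.63, -1.8, 0], 0, 1], [[0, 0, 0], -6, 1], [[0, 0, 0], -6, 1], [[0, 0, 0], -6.6, 1], [[0, 0, 0], 0, 1], [[0, 0, 0], 0, 1]])

```text
clock: 2.65
eef_pos: [539.7, -346.8, 227.2]
eef_rot: [3.141, -0.0, -3.117]
wrist_force: [-1.1, -0.2, -0.6]
finger_gap: 94.2
```

```bash
python3 - <<'E'
from cell import manip, vision
from h import *
s=manip.read_state(); print(s['eef_pos'],s['eef_rot'],s['joints'].round(2))
for n in ["wrist"]:
    c=vision.calibration(n); p,d=vision.camera(n); cv2.imwrite(f"pics/{n}1.png",p[:,:,::-1]); np.savez(f"pics/{n}1.npz",p=p,d=d,**c)
    print(c['eye'])
E
```

```text
[ 539.71042698 -346.76925307  227.18910903] [ 3.14127494e+00 -3.97104774e-04 -3.11729311e+00] [-0.63  0.51  1.23  0.    1.4  -2.22]
[ 460.43511186 -349.09456502  384.16017149]
```

View pics/wrist1.png

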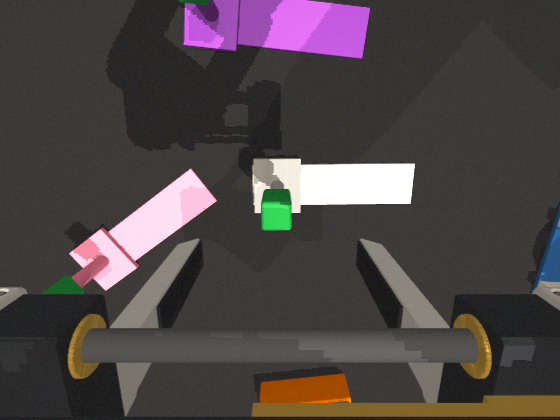

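The wrist view shows the green grip top at about (276,205), the foot at (277,185), and the blade running right to its tip at about (414,184).

```bash
python3 - <<'E'
from h import *
c=np.load("pics/wrist1.npz"); p=c['p']
hsv=cv2.cvtColor(p,cv2.COLOR_RGB2HSV);H,S,V=[hsv[:,:,i].astype(int) for i in range(3)]
m=(H>45)&(H<80)&(S>120)&(V>60)
for ce,st,mm in blobs(m,100):
    print(ce.round(1),st,np.unique(c['d'][mm].round(-1),return_counts=True))
bl=(S<40)&(V>170)&(np.indices(V.shape)[0]<235)&(np.indices(V.shape)[1]>300)&(np.indices(V.shape)[1]<430)
for ce,st,mm in blobs(bl,100):
    vv,uu=np.nonzero(mm); b=cv2.boxPoints(cv2.minAreaRect(np.c_[uu,vv].astype(np.float32))); print('blade',b.round(1).tolist(),ray(b,c,4).round(1)[:,:2].tolist())
g=p[150:240,240:430,::-1]; cv2.imwrite("pics/w1c.png",cv2.resize(g,None,fx=4,fy=4,interpolation=cv2.INTER_NEAREST))
print(p[185:235:3,276].tolist())
E
```

```text
[195.1   1.3] [178   0  31   5 104] (array([250., 260., 270., 340.], dtype=float32), array([  2, 100,   1,   1]))
[275.9 210.1] [ 261  189   31   42 1213] (array([  0., 260., 270., 280., 290., 300., 310., 410.], dtype=float32), array([  4, 528, 451,  75,  74,  51,  22,   8]))
[ 64.1 287. ] [ 41 276  43  18 447] (array([  0., 300., 310., 320., 330., 340., 420., 430.], dtype=float32), array([  1,  22,  86, 133, 164,  33,   1,   7]))
blade [[301.0, 164.0], [414.0, 164.0], [414.0, 204.0], [301.0, 204.0]] [[513.6, -321.9], [510.3, -186.8], [559.7, -179.8], [563.1, -319.7]]
[[113, 111, 101], [108, 109, 98], [22, 94, 37], [15, 92, 38], [24, 98, 42], [26, 101, 40], [45, 211, 83], [67, 240, 109], [55, 220, 92], [59, 219, 91], [56, 219, 90], [57, 220, 95], [50, 217, 92], [55, 218, 87], [53, 218, 89], [50, 108, 58], [52, 51, 49]]
```

View pics/w1c.png

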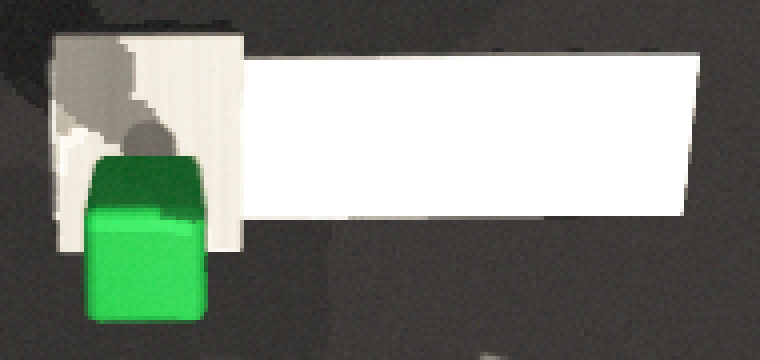

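```bash
python3 - <<'E'
from h import *
c=np.load("pics/wrist1.npz")
T=lambda a:np.array(a,float)/4-.4+[240,150]
q=ray(T([[86,210],[206,210],[206,322],[86,322]]),c,132)[:,:2]; print(q.round(1),q.mean(0))
b=ray(T([[244,58],[700,53],[683,216],[244,218]]),c,4)[:,:2]; print(b.round(1))
f=ray(T([[243,34],[52,34],[58,251],[243,250]]),c,12)[:,:2]; print(f.round(1),f.mean(0))
m0=(b[0]+b[3])/2;m1=(b[1]+b[2])/2;print(np.degrees(np.arctan2(*(m1-m0)[::-1])))
E
```

```text
[[ 527.8 -362.4]
 [ 527.1 -337.8]
 [ 551.5 -337. ]
 [ 552.1 -362.2]] [ 539.62448402 -349.82679937]
[[ 513.7 -322.3]
 [ 508.9 -186.2]
 [ 559.3 -184.4]
 [ 563.3 -320.2]]
[[ 505.6 -323.5]
 [ 507.  -379.1]
 [ 572.9 -377.1]
 [ 571.2 -320.7]] [ 539.20645674 -350.10249133]
91.85728083049938
```

>>> carry_out(deltas=[[[0, -0.3, 1], -0.4, 1], [[0, 0, 2], 0, 1], [[0, 0, 2], 0, 1], [[0, 0, 2], 0, 1], [[0, 0, 2], 0, 1], [[0, 0, 1.5], 0, 1], [[0, 0, 0.9], 0, 1], [[0, 0, 0], 0, 1], [[0, 0, 0], 0, 0], [[0, 0, 0], 0, 0], [[0, 0, 0], 0, 0], [[0, 0, 0], 0, 0], [[0, 0, 0], 0, 0], [[0, 0, 0], 0, 0], [[0, 0, 0], 0, 0], [[0, 0, 0], 0, 0]], grip_force=45)

```text
clock: 4.03
eef_pos: [539.9, -349.8, 113.5]
eef_rot: [-3.141, 0.0, -3.107]
wrist_force: [-0.3, 0.1, -0.7]
finger_gap: 44.0
```

>>> carry_out(deltas=[[[0, 0, 0], 0, 0], [[0, 0, 0], 0, 0], [[0, 0, 0], 0, 0], [[0, 0, 0], 0, 0], [[0, 0, 0], 0, 0], [[0, 0, 0], 0, 0]])

```text
clock: 4.53
eef_pos: [539.9, -349.8, 113.4]
eef_rot: [3.142, -0.0, -3.107]
wrist_force: [0.5, 0.5, -1.1]
finger_gap: 25.9
```

>>> carry_out(deltas=[[[0, 0, -0.5], 0, 0], [[0, 0, -0.8], 0, 0], [[0, 0, -0.9], 0, 0], [[0, 0, 0], 2, 0], [[0, 0, 0], 2.2, 0], [[-0.6, 1.4, 0], 0, 0], [[-1.1, 2.4, 0], 0, 0], [[-1.3, 2.8, 0], 0, 0], [[-1.3, 2.8, 0], 0, 0], [[-1.3, 2.8, 0], 0, 0], [[-0.9, 2.1, 0], 0, 0], [[-0.4, 1, 0], 0, 0], [[0, 0, 0], 0, 0], [[0, 0, 0], 0, 0], [[0, 0, 0], 0, 0]])

```text
clock: 5.78
eef_pos: [614.3, -200.6, 135.6]
eef_rot: [-3.141, -0.0, 3.103]
wrist_force: [-0.2, 0.5, -2.1]
finger_gap: 25.9
```

```bash
python3 - <<'E'
from cell import manip, vision
from h import *
s=manip.read_state(); print(s['eef_pos'],s['eef_rot'],s['joints'].round(2),s['wrist_force'],s['moment'])
for n in ["wrist","top","side"]:
    c=vision.calibration(n); p,d=vision.camera(n); cv2.imwrite(f"pics/{n}2.png",p[:,:,::-1]); np.savez(f"pics/{n}2.npz",p=p,d=d,**c)
p=np.load("pics/side2.npz")['p'];cv2.imwrite("pics/side2c.png",cv2.resize(p[130:280,200:400,::-1],None,fx=4,fy=4,interpolation=cv2.INTER_NEAREST))
E
```

```text
[ 614.2717139  -200.61914481  135.624862  ] [-3.14130308e+00 -2.54570995e-07  3.10254509e+00] [-0.37  0.59  1.32 -0.    1.23 -1.9 ] [-0.18179347  0.47355826 -2.13401641] [-0.02662771  0.0619794  -0.03720327]
```

View pics/wrist2.png

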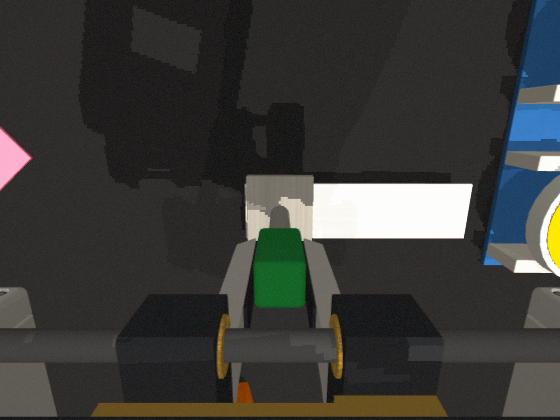

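View pics/top2.png

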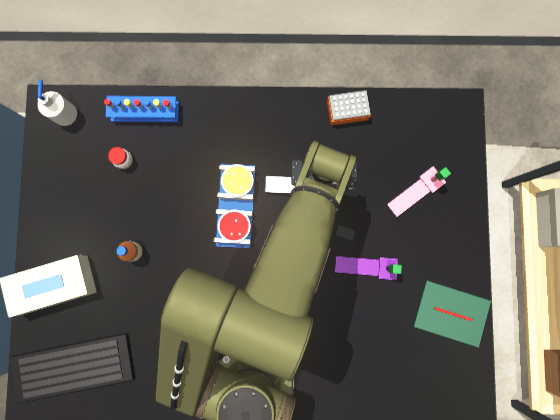

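View pics/side2c.png

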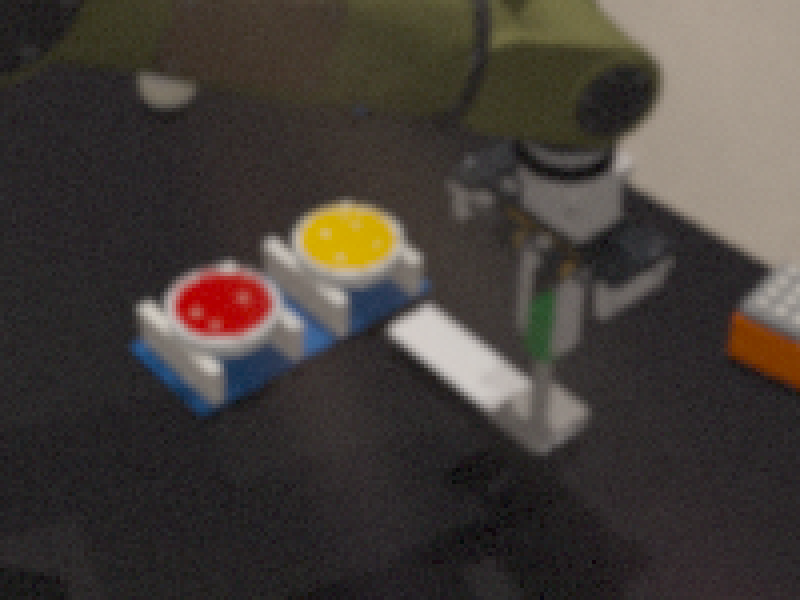

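The wrist view shows the blade (rows 183–238, tip at column 470) pointing between the yellow bay's rail ends, at rows of about 160 and 257. Next I'll check tilt and alignment in numbers.

```bash
python3 - <<'E'
from h import *
c=np.load("pics/wrist2.npz");p=c['p'];d=c['d']
K=c['mtx'];Rm=R.from_euler('xyz',c['orientation']).as_matrix()
v,u=np.indices(d.shape); P=np.stack([(u-K[0,2])/K[0,0]*d,(v-K[1,2])/K[1,1]*d,d],-1)@Rm.T+c['eye']
for uu in (330,380,430,460): 
    q=P[190:232,uu-3:uu+4].reshape(-1,3); print(uu,np.median(q,0).round(1))
hsv=cv2.cvtColor(p,cv2.COLOR_RGB2HSV);S,V=hsv[...,1].astype(int),hsv[...,2].astype(int)
m=(S<40)&(V>170)&(u>330)&(v<245)&(u<485)
vv,uu=np.nonzero(m);b=cv2.boxPoints(cv2.minAreaRect(np.c_[uu,vv].astype(np.float32)))
print(b.round(1).tolist());print(ray(b,c,27)[:,:2].round(1).tolist())
cv2.imwrite("pics/w2c.png",cv2.resize(p[70:280,460:560,::-1],None,fx=4,fy=4,interpolation=cv2.INTER_NEAREST)[:,:])
z=P[...,2]; rail=(z>40)&(z<50)&(u>480)&(d>0)
for ce,st,mm in blobs(rail,40):
    q=P[mm]; print(st,q.min(0).round(1),q.max(0).round(1), q[q[:,1]<q[:,1].min()+8].mean(0).round(1))
E
```

```text
330 [ 614.9 -156.8   25.9]
380 [ 616.6 -113.2   25.9]
430 [618.4 -69.5  26. ]
460 [619.3 -43.5  25.9]
[[331.0, 184.0], [472.0, 184.0], [472.0, 237.0], [331.0, 237.0]]
[[591.3, -156.2], [596.0, -36.5], [644.3, -30.4], [639.5, -156.0]]
[548  84  12  18 160] [519.6   4.2  40. ] [531.6   9.5  47.1] [526.2   6.1  43.3]
[533 155  27  16 383] [571.4   1.2  40.1] [583.3  19.7  46.5] [577.2   4.9  43.7]
[511 175  49  98 874] [587.3  -2.2  40.2] [672.1  29.7  50. ] [639.8   2.   46.1]
```

View pics/w2c.png

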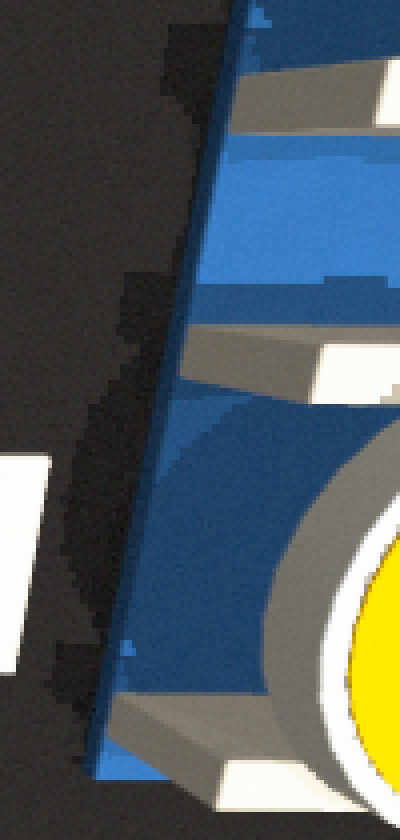

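>>> carry_out(deltas=[[[0, 0.5, 0], 0, 0], [[0, 1, 0], 0, 0], [[0, 1.3, 0], 0, 0], [[0, 1.3, 0], 0, 0], [[0, 1.3, 0], 0, 0], [[0, 1.3, 0], 0, 0], [[0, 1.3, 0], 0, 0], [[0, 1.3, 0], 0, 0], [[0, 1.3, 0], 0, 0], [[0, 1.2, 0], 0, 0], [[0, 1.1, 0], 0, 0], [[0, 0.8, 0], 0, 0], [[0, 0.4, 0], 0, 0], [[0, 0.2, 0], 0, 0], [[0, 0, 0], 0, 0], [[0, 0, 0], 0, 0], [[0, 0, 0], 0, 0]])

```text
clock: 7.35
eef_pos: [620.2, -57.2, 135.4]
eef_rot: [-3.142, -0.0, 3.102]
wrist_force: [-0.5, -0.9, -1.1]
finger_gap: 25.6
```

```bash
cat > snap.py <<'E'
import sys
from cell import manip, vision
from h import *
k=sys.argv[1]
s=manip.read_state(); print(s['clock'],s['eef_pos'],s['eef_rot'],s['wrist_force'],s['moment'],s['finger_gap'])
for n in ["wrist","side"]:
    c=vision.calibration(n); p,d=vision.camera(n); cv2.imwrite(f"pics/{n}{k}.png",p[:,:,::-1]); np.savez(f"pics/{n}{k}.npz",p=p,d=d,**c)
    K=c['mtx'];Rm=R.from_euler('xyz',c['orientation']).as_matrix()
    v,u=np.indices(d.shape); P=np.stack([(u-K[0,2])/K[0,0]*d,(v-K[1,2])/K[1,1]*d,d],-1)@Rm.T+c['eye']
    hsv=cv2.cvtColor(p,cv2.COLOR_RGB2HSV);H,S,V=[hsv[...,i].astype(int) for i in range(3)]
    m=(H>18)&(H<35)&(S>110)&(V>100)
    for ce,st,mm in blobs(m,100):
        q=P[mm&(d>0)]; 
        if abs(np.median(q[:,1]))>250 : continue
        cc,r=cv2.minEnclosingCircle(q[:,:2].astype(np.float32))
        A=np.c_[q[:,:2]-q[:,:2].mean(0),np.ones(len(q))]; f=np.linalg.lstsq(A,q[:,2],rcond=None)[0]
        print(n,st,'mean',q.mean(0).round(1),'circ',np.round(cc,1),round(r,1),'tilt deg',np.degrees(f[:2]).round(2))
p=np.load(f"pics/side{k}.npz")['p'];cv2.imwrite(f"pics/side{k}c.png",cv2.resize(p[110:260,200:400,::-1],None,fx=4,fy=4,interpolation=cv2.INTER_NEAREST))
E
python3 snap.py 3
```

```text
7.35 [620.18018718 -57.24080332 135.42034796] [-3.14151614e+00 -3.20716683e-06  3.10248812e+00] [-0.54943195 -0.88920675 -1.13070464] [-0.00590302  0.00639527 -0.02933815] 25.62746845085548
wrist [ 362  169  118  111 9913] mean [624.   50.2  61.4] circ [625.9  50.4] 45.3 tilt deg [-0.01 -0.  ]
wrist [217 318   8  60 254] mean [592.4 -70.4 229.7] circ [594.1 -70.4] 6.4 tilt deg [28.39 27.97]
wrist [335 320   8  58 258] mean [593.8 -42.6 229.8] circ [595.  -42.8] 6.2 tilt deg [24.69  4.54]
wrist [318 396  67  20 445] mean [602.3 -40.8 237. ] circ [602.3 -41.2] 7.3 tilt deg [-53.8   -4.24]
wrist [396 396  36  13 129] mean [602.8 -27.2 235.7] circ [602.6 -26.7] 4.6 tilt deg [-57.79  -4.06]
wrist [184 403  33  13 162] mean [601.  -74.1 237.8] circ [601.2 -74.2] 3.8 tilt deg [-44.74   3.13]
wrist [264 403  21  13 101] mean [601.6 -58.1 237.7] circ [601.6 -57.9] 2.4 tilt deg [-53.81  -1.59]
wrist [280 403  23  13 103] mean [601.7 -54.2 238.2] circ [601.5 -54.6] 2.7 tilt deg [-55.46   3.95]
side [276 182  23  15 290] mean [627.7  53.2  60.8] circ [652.3  84.7] 85.2 tilt deg [-4.64 -5.41]
```

View pics/wrist3.png

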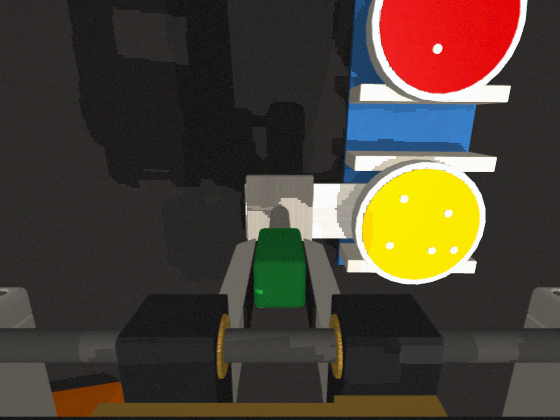

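View pics/side3c.png

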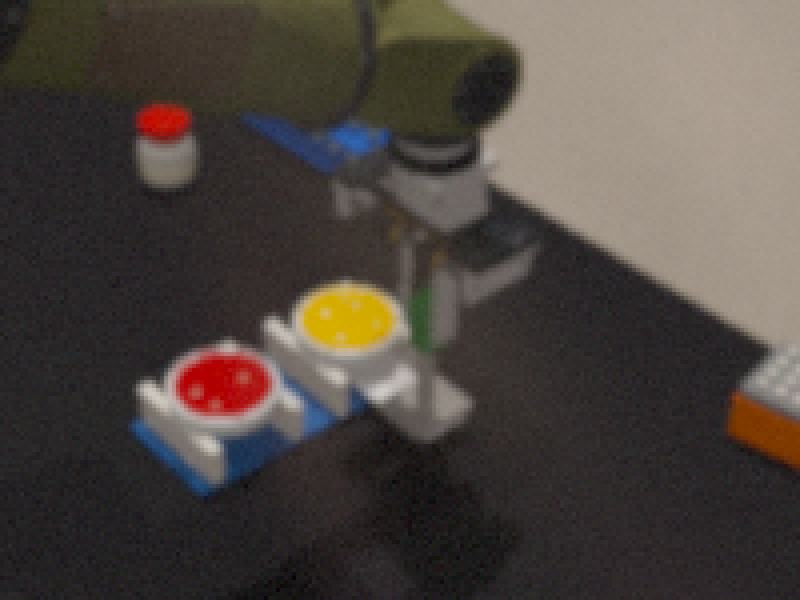

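The wrist view shows the blade under the yellow dish, whose centre is at (425,222). The seat point falls within 3 mm of the dish centre, so I'll raise it gently.

>>> carry_out(deltas=[[[0, 0, -0.4], 0, 0], [[0, 0, -0.5], 0, 0], [[0, 0, -0.4], 0, 0], [[0, 0, -0.2], 0, 0], [[0, 0, -0.15], 0, 0], [[0, 0, -0.1], 0, 0], [[0, 0, -0.1], 0, 0], [[0, 0, -0.1], 0, 0], [[0, 0, -0.1], 0, 0], [[0, 0, -0.1], 0, 0], [[0, 0, -0.15], 0, 0], [[0, 0, -0.2], 0, 0], [[0, 0, -0.3], 0, 0], [[0, 0, -0.4], 0, 0], [[0, 0, -0.3], 0, 0], [[0, 0, -0.1], 0, 0], [[0, 0, 0], 0, 0], [[0, 0, 0], 0, 0]])

```text
clock: 8.95
eef_pos: [620.2, -56.7, 171.4]
eef_rot: [3.142, -0.0, 3.103]
wrist_force: [-0.6, -0.1, -2.8]
finger_gap: 25.5
```

```bash
python3 snap.py 4 | grep -v "\[59\|\[60"
```

```text
8.95 [620.168561   -56.70178268 171.42913825] [ 3.14158038e+00 -9.88122278e-06  3.10309507e+00] [-0.64062597 -0.11275825 -2.75656763] [-0.12761256  0.00787886 -0.03738744] 25.453496702068684
wrist [ 355  165  110  104 8629] mean [624.2  50.1  78.6] circ [625.9  50.4] 45.3 tilt deg [-0.03 -0.01]
side [275 178  24  16 293] mean [626.7  53.1  78.3] circ [665.5  84. ] 93.0 tilt deg [-3.14 -2.78]
```

View pics/wrist4.png

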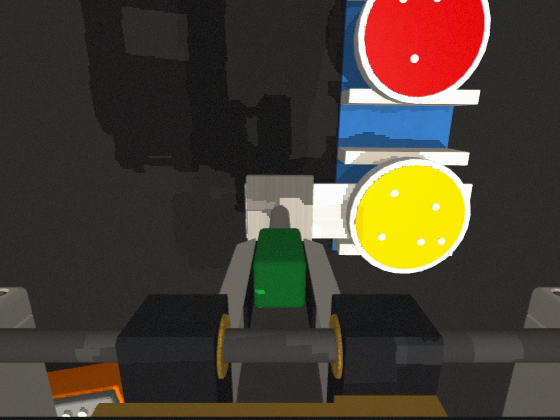

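The dish has risen 17 mm, is level, and stays centred on the blade. I'll continue straight up.

>>> carry_out(deltas=[[[0, 0, -0.2], 0, 0], [[0, 0, -0.4], 0, 0], [[0, 0, -0.6], 0, 0], [[0, 0, -0.8], 0, 0], [[0, 0, -0.9], 0, 0], [[0, 0, -0.9], 0, 0], [[0, 0, -0.9], 0, 0], [[0, 0, -0.9], 0, 0], [[0, 0, -0.9], 0, 0], [[0, 0, -0.9], 0, 0], [[0, 0, -0.9], 0, 0], [[0, 0, -0.9], 0, 0], [[0, 0, -0.7], 0, 0], [[0, 0, -0.5], 0, 0], [[0, 0, -0.3], 0, 0], [[0, 0, -0.2], 0, 0], [[0, 0, -0.1], 0, 0], [[0, 0, 0], 0, 0], [[0, 0, 0], 0, 0], [[0, 0, 0], 0, 0]])

```text
clock: 10.72
eef_pos: [620.1, -56.7, 281.1]
eef_rot: [3.141, -0.001, 3.103]
wrist_force: [0.7, -0.4, -2.3]
finger_gap: 25.6
```

```bash
python3 snap.py 5 | grep -v "\[59\|\[60"
```

```text
10.7167 [620.11658447 -56.6847537  281.07116559] [ 3.14149431e+00 -5.89735204e-04  3.10314183e+00] [ 0.70505321 -0.38600342 -2.28870761] [-0.1162979   0.0369992  -0.01889827] 25.5757241078824
wrist [ 356  165  109  104 8628] mean [624.   50.2 188.2] circ [626.3  50.2] 45.4 tilt deg [-0.05  0.02]
side [275 154  24  15 294] mean [625.7  52.5 188.4] circ [626.7  53.4] 45.9 tilt deg [-0.06 -0.18]
```

View pics/side5c.png

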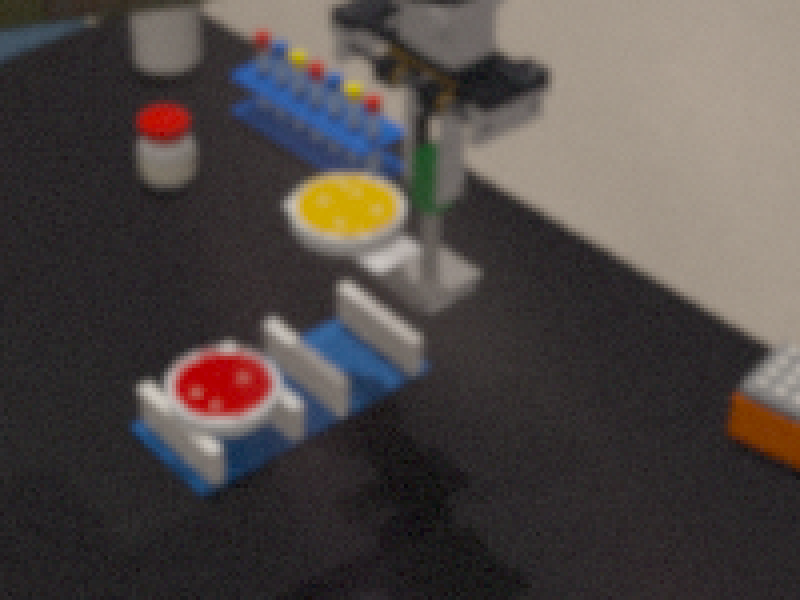

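View pics/wrist5.png

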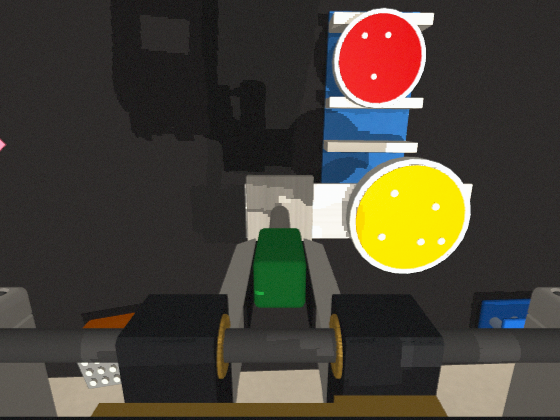

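The side view shows the yellow dish level on the blade, clear above its empty bay. The red dish and jar are where they were. Dish top is at 188 mm, which puts its underside at about 172 mm, or 127 mm above the rack top.

>>> carry_out(deltas=[[[0, 0, 0], 0, 0], [[0, 0, 0], 0, 0], [[0, 0, 0], 0, 0], [[0, 0, 0], 0, 0], [[0, 0, 0], 0, 0], [[0, 0, 0], 0, 0]])

```text
clock: 11.32
eef_pos: [620.2, -56.7, 281.5]
eef_rot: [-3.142, 0.0, 3.103]
wrist_force: [0.6, 0.8, -3.2]
finger_gap: 25.9
```

```bash
python3 snap.py 6 | grep -v "\[59\|\[60"; python3 -c "
from cell import workorder; print(workorder.sign_off())"
```

```text
11.3167 [620.18296738 -56.69125251 281.46496557] [-3.14158906e+00  3.94729175e-05  3.10314719e+00] [ 0.60943346  0.77427696 -3.18813482] [-0.051579   -0.00623018 -0.02496609] 25.8720106924882
wrist [ 356  165  109  104 8626] mean [624.2  50.2 188.6] circ [626.3  50.3] 45.3 tilt deg [-0.04 -0.02]
side [275 154  24  15 290] mean [625.9  52.2 188.6] circ [628.6  52.4] 45.1 tilt deg [0.19 0.16]
the job is handed in; nothing more can be done
None
```

The yellow dish is off the rack and held on the lifter's blade, and I handed the job in at about 11.4 s. I gripped the lifter by its green grip at 45 N, slid the blade level into the yellow dish's bay, and raised the dish straight up.

- **Height:** the last camera check put the dish top at 188.6 mm. That puts its underside at about 172 mm, roughly 127 mm above the rack top.
- **Level and steady:** measured tilt was 0.2° or less in both the wrist and side views. Between the last two checks 0.6 s apart, the dish moved less than 1 mm in the wrist view.
- **Position on the blade:** the dish centre is within about 3 mm of the seat point.
- **Surroundings:** the red dish and the jar were still in place in the last pictures I viewed. I did not check the bottle again at the end, but the arm stayed well away from it after picking up the lifter.

No check failed. Two early side-view tilt readings (3–5°) came from stray depth points at the edge of the dish; the wrist view read level at the same moments.

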